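# Set the tension nut and clamp the slab with the cam lever

## Robot

A 7-joint arm with a two-finger parallel gripper is mounted at the origin on a cart in front of the work surface, level with it; the furniture and walls round the work are solid. World frame = base frame: x ahead of the robot, y to its left, z up, the work surface at z = 0. Lengths are in m, angles in rad, forces in N, time in s.
With the tool pointing down it reaches from about 0.4 to 0.875 m from the base axis. Payload 19.3 kg.
Tool frame: the origin (TCP) lies on the mounting face of the last link; the fingertips stand 173 mm ahead of it and the grasp point (between the pads) lies 155 mm ahead of it (bot.grip_point_offset is the distance from the TCP to the grasp point, in m); z points along the fingers, y is the line along which they close (so a half turn about z gives the same grasp; the last joint's range is limited). The gripper opens to 85 mm and grips with 20 to 120 N. Pads are 22 mm wide; open, the fingers measure 114 mm over their backs; the gripper's body (76 mm by 85 mm) begins 54 mm behind the grasp point. The pads swing forward as they close: fully open they stand 13 mm farther back than shut.
Start: joints at [-1.216, 0.521, -0.036, 1.599, 0.021, 1.021, -0.113], TCP at [0.258, 0.569, 0.405] pointing down, gripper open.
Joint ranges: [-2.91, 2.91], [-0.3, 2.13], [-1.5, 1.42], [0.17, 2.43], [-1.26, 4.41], [0.16, 1.93], [-2.52, 2.52]. Speed limits (rad/s): [1.89, 1.89, 2.39, 2.39, 3.01, 3.01, 3.01].

## Interface

Orientations are given as [roll, pitch, yaw] about the fixed x, y, z axes, in that order (R = Rz(yaw) Ry(pitch) Rx(roll)).
In Python, from workcell import bot gives the robot as it stands.
- The arm moves only by the tool arm_command, never from a script. Its argument "deltas" is a list of rows, each a list of 3 entries, a list of its own where there are three numbers: the shift along the tool's x, y, z in cm, then the turn, a rotation vector about the tool's x, y, z in rad, then the finger opening in cm, from 0 to 8.54. In form: [[[tx, ty, tz], [rx, ry, rz], claw], ...]. A call has 1 to 20 rows; each row shifts and turns the commanded pose from where the row before left it, along the tool's axes as they then stand; what a row does not reach is not made up. A row lasts 1/10 s, in which the tool goes at most 50 mm and 8.59 degrees, less where a joint would pass 70% of its speed; a pose out of reach is approached as far as the arm can. A call with a gripper value outside its range is refused whole. The fingers move at their own pace and stop on an object; "newtons" is the grip in N (left out, the last holds). Time passes only in rows, so rows that do not move let the fingers close. It gives the time, the measured TCP pose, the force, the opening and the grip force at its end, in the units of the state.
- bot.observe(): the state, without advancing time (a new reading comes with each control period).
- bot.grab_frame(name): name is "scene" or "top" or "wrist"; returns a dict with "frame" (480x640x3 uint8, red, green, blue), "K" (3x3 intrinsics, pixels), "rvec" (rotation vector, rad) and "tvec" (3), from world to camera coordinates, as OpenCV has them; the wrist camera has in their place "T_tool_cam" (4x4, takes a point from camera to tool coordinates, whose origin is the TCP and whose axes are the flange's). Camera axes: x right, y down, z forward; pixel columns grow to the right and rows downward; lengths in m; the calibration is good to about 2 mm. A picture is of the moment at which its call begins: read the wrist's pose just before it. There is no depth.
- bot.job_done(): hands the job in; it is judged then, once.
Trained networks look in a picture, given as the dict that the camera call returned (one of the last four; its "shot" number tells which), for a name from the list of things; names that differ only in an ending like _2 or _b are one class to them, and where a whole thing is asked for, a point or a joint stands for the part that bears it (a point fixed in the world has none). Each returns a list of dicts, best first, with "p" (0 to 1); they miss things now and then, are a little off and sometimes report something else, mostly with a low value. They report only what shows in the picture. A call takes as long as a camera call. They do not tell look-alikes from the thing itself.
- bot.find_in(name, picture): "rect" ([left, top, width, height] in pixels, round what is visible of it).
- bot.mark_of(name, picture): "at" ([column, row] in pixels: a listed point, or the origin of a listed thing).
The state is a dict: "clock": time; "qpos": joint angles; "qd": joint speeds; "joint_efforts": joint torques, N m; "position": TCP position; "tool_rot": TCP orientation; "force": force on the tool from outside, world axes, zero at the start; "moment": the same for the moment, N m; "grip_width": finger opening in m; "finger_force": force on a finger pad.
Only numpy, scipy, OpenCV 4.12 (cv2) and the standard library are available. Lean on these libraries where they do the work, as an engineer would, in place of code of your own. Each camera call takes 0.05 s, during which the arm holds its last target. There are 200 camera calls.

## Task

Clamp the cream wax slab in the cam fixture. First, with the red cam lever still open, turn the brass tension nut clockwise until its red pointer stands in the green band of the dial; then push the red lever all the way round to its stop so that the slab is held firmly between the pad and the back jaw. Leave the nut in the green band, and do not disturb the other things on the bench.

Things in the scene. Friction and masses are not known exactly. Their poses are not given: they have to be found in the camera images.
- fixture: cam clamping fixture, fixed to the bench: plywood base 150 x 300 x 15 mm. Origin at the centre of its underside; x across its width (away from the robot at yaw 0), y along its length, z up. In this frame: lever pivot (vertical axis) at (0, -0.085), nut axis (vertical) at (0, +0.107); slab between them. Nothing on it but the nut's bar and the lever is higher than 45 mm; everything stays below 65 mm
- lever_pivot (a point): point on the vertical pivot axis of the cam lever, at the height of the lever's mid-thickness (52 mm above the bench)
- lever_handle (a point): middle of the red plastic handle of the cam lever, 78 mm from the pivot and 52 mm above the bench. The handle is 62 mm long (47 to 109 mm from the pivot), 18 mm wide, 18 mm tall; free space under it down to the plywood at 15 mm
- lever (a joint): angle of the cam lever, rad: 0 = open, grows counter-clockwise seen from above, 1.75 = at its stop, fully clamped (the cam moves the pad 6.5 mm per rad and locks itself). In the fixture's frame the lever points from its pivot in direction 190 deg (about -x) at 0 and, at its stop, 290 deg (about -y). Pushing at the handle takes about 3 N at first and up to about 6 N while it clamps; it stays where it is left
- nut_grip (a point): centre of the black grip bar on top of the brass tension nut, on its vertical axis, 46 mm above the bench. The bar is 44 mm long, 12 mm wide and 28 mm tall (32 to 60 mm above the bench); below it is the round brass skirt, 52 mm in diameter, top at 34 mm. The bar is long in the direction of the pointer
- nut_pointer (a point): tip of the red pointer at the nut's rim, 39 mm from the nut's axis; gives the direction of the bar. The pointer moves over a white dial fixed to the base
- nut (a joint): angle of the tension nut, rad: grows clockwise seen from above, which tightens (moves the back jaw toward the slab by 3.5 mm per rad). In the fixture's frame the pointer points to 230 deg at 0 (counter-clockwise from +x); the green band runs from 1.2 to 1.6, its middle at 1.4 (pointer to about 150 deg). Turning takes about 0.16 N m; it stays where it is left; stops at 0 and 2.4
- slab_centre (a point): centre of the loose cream wax slab to be clamped, 83 x 109 x 25 mm, lying on the plywood base (its top 40 mm above the bench) with a few mm of play along the fixture's y. At most 0.5 kg
- slab: the same slab; origin at the centre of its underside
- cam_pad: black rubber pad on a spring in front of the cam, 44 x 7 x 20 mm, pressed along the fixture's +y against the slab by the lever (about 20 N when the nut is right). Origin is the fixture's, shifted by its travel
- back_jaw: aluminium jaw 90 x 12 x 24 mm on the other side of the slab, moved by the nut. Origin is the fixture's, shifted by its travel
- steel_rib: bystander: wooden kidney-shaped rib 52 x 100 x 9 mm lying left of the fixture
- marker: bystander: red and white marker pen, 135 mm long, lying at the left
- loop_tool_1: bystander: wooden-handled loop tool, 169 mm long, lying at the left
- plaster_blank_2: bystander: small plaster blank 48 x 48 x 20 mm at the left
- wrench_a: bystander: small open-ended wrench, 105 mm long, lying right of the fixture
Things that resemble listed ones, but are neither listed nor needed, are in the scene too. What is shaped like the slab but turquoise is not meant.

How it is judged:
On the way, in this order (a step that is already met when the one before it is completed fails the run):
1. the nut's pointer stands in the green band while the lever is still open (value of joint nut between 1.17 and 1.63 rad and value of joint lever below 0.5 rad), for 0.2 s.
2. the lever is round at its stop (value of joint lever above 1.65 rad), for 0.2 s.
At the end, for the whole second after the job is handed in: The nut reads 1.15 to 1.65 rad (pointer in the green band), the lever is at its stop (past 1.65 rad), the slab lies flat on the base and at rest, pressed by the pad with 11 to 30 N against the back jaw (over 10 N) (value of joint nut between 1.15 and 1.65 rad and value of joint lever above 1.65 rad and contact force between cam_pad and slab between 11 and 30 N and contact force between back_jaw and slab above 10 N and z of slab_centre in the frame of fixture below 0.032 m and linear speed of slab below 0.01 m/s); the robot touches nothing.
It fails at once if a bystander is moved by more than 30 mm (distance of any of steel_rib, wrench_a, marker, loop_tool_1, plaster_blank_2 from where it was at the start of the episode above 0.03 m).
It also fails if it takes over 54 s, if anything falls off the work surface, if the arm or the gripper's body presses on something with over 40 N, if the wrist force passes 120 N, or if a joint passes its speed limit or range.

## Working session

There is one attempt and no reset: what is moved stays moved. The work goes in short steps, Python scripts to look and compute and a tool call to move; the robot and the scene stay as the last step left them, time stands still between calls to the robot, and variables do not carry over. Pictures are saved under pics/ and viewed, at most 10 in all, crops included, and the job is handed in when it is done.

Besides the shell and the picture viewer there is one more tool, called after "Call:" as name(argument=value, ...) on one line, values as JSON. arm_command: Moves the arm, as the interface text tells. Its arguments: {"type":"object","properties":{"deltas":{"type":"array","items":{"type":"array"}},"newtons":{"type":"number"}},"required":["deltas"]}

```bash
mkdir -p pics
cat > h.py <<'E'
import numpy as np, cv2
from workcell import bot
from scipy.spatial.transform import Rotation as R
def cam(f,st=None):
    if 'rvec' in f:
        Rm=cv2.Rodrigues(np.array(f['rvec'],float))[0]; t=np.array(f['tvec'],float).ravel(); return Rm.T,-Rm.T@t
    T=np.array(f['T_tool_cam']); Rt=R.from_euler('xyz',st['tool_rot']).as_matrix(); return Rt@T[:3,:3],Rt@T[:3,3]+np.array(st['position'])
def px2w(f,px,z,st=None):
    Rc,c=cam(f,st); d=Rc@np.linalg.inv(np.array(f['K']))@np.array([px[0],px[1],1.]); return c+d*(z-c[2])/d[2]
def w2px(f,p,st=None):
    Rc,c=cam(f,st); q=np.array(f['K'])@(Rc.T@(np.array(p)-c)); return q[:2]/q[2]
Z=dict(lever_pivot=.052,lever_handle=.052,nut_grip=.046,nut_pointer=.034,slab_centre=.0275,fixture=0.)
def look(name,st=None,names=Z):
    st=bot.observe(); f=bot.grab_frame(name)
    for n in names:
        for r in bot.mark_of(n,f)[:3]:
            print(name,n,round(r['p'],2),np.round(r['at'],0),np.round(px2w(f,r['at'],Z[n],st),3))
    return f,st
def save(f,fn): cv2.imwrite('pics/'+fn,cv2.cvtColor(f['frame'],cv2.COLOR_RGB2BGR))
E
python3 - <<'E'
from h import *
print(bot.observe())
for c in('top','scene'):
    f,_=look(c); save(f,c+'0.png')
E
```

```text
{'clock': 0.0, 'qpos': array([-1.21619243,  0.52204299, -0.03632216,  1.60001555,  0.02121006,
        1.02107669, -0.11280496]), 'qd': array([-0.0007343 ,  0.00020714, -0.00185183, -0.0013274 , -0.00060068,
        0.0009735 ,  0.00087907]), 'joint_efforts': array([ 1.65654248e-03, -9.27127934e+01,  1.98055789e+00, -3.69914639e+01,
        1.77484425e-02,  8.54061625e-03, -2.55132875e-05]), 'position': array([0.25755572, 0.56931166, 0.40410491]), 'tool_rot': array([-3.14043913e+00,  9.33163469e-05,  2.71677473e+00]), 'force': array([-0.11499268, -0.66927374,  0.66431467]), 'moment': array([-0.04938067,  0.02219701,  0.01880766]), 'finger_force': 0.0, 'grip_width': 0.08512527814160822}
top lever_pivot 0.93 [412. 228.] [ 0.563 -0.175  0.052]
top nut_grip 0.55 [352. 225.] [0.577 0.017 0.046]
top nut_pointer 0.6 [354. 236.] [0.545 0.012 0.034]
top slab_centre 0.89 [389. 294.] [ 0.357 -0.095  0.028]
top slab_centre 0.63 [318. 285.] [0.387 0.13  0.028]
top slab_centre 0.57 [384. 233.] [ 0.555 -0.087  0.028]
top fixture 0.76 [385. 228.] [ 0.576 -0.094 -0.   ]
scene lever_pivot 0.84 [349. 205.] [ 0.561 -0.19   0.052]
scene lever_handle 0.58 [366. 209.] [ 0.499 -0.19   0.052]
scene nut_grip 0.47 [357. 200.] [ 0.563 -0.255  0.046]
scene slab_centre 0.91 [274. 265.] [0.588 0.205 0.027]
scene slab_centre 0.73 [335. 221.] [ 0.572 -0.113  0.027]
scene slab_centre 0.6 [394. 241.] [ 0.357 -0.07   0.027]
```

Run:
```python
import cv2
a=cv2.imread('pics/top0.png');b=cv2.imread('pics/scene0.png')
cv2.imwrite('pics/topc.png',cv2.resize(a[150:350,240:500],None,fx=3,fy=3,interpolation=2))
```

```text
(no output)
```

View pics/topc.png

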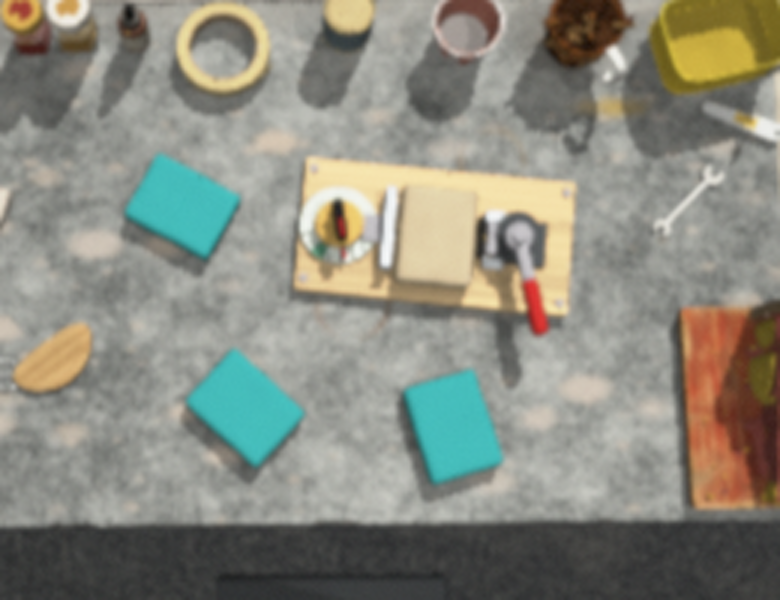

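View pics/scene0.png

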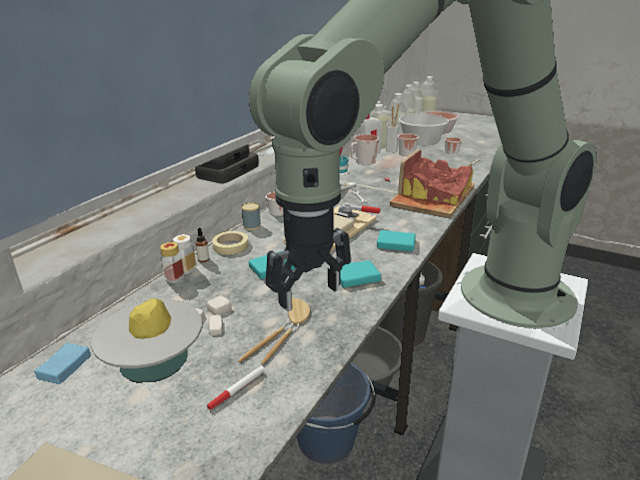

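The top view shows one fixture: cream slab at crop (437,235), nut (340,222), lever pivot (520,232), and red handle (535,305), lying to −x, so the lever is open. Look-alikes are three turquoise slabs at crop (182,207), (245,408) and (452,427), plus a cream thing at the bottom of the scene view (60,460). I choose the cream slab in the fixture. The scene view shows the arm clear of everything. Next I'll go above the fixture.

Call:
arm_command(deltas=[[[-3.3,-2.7,0],[0,0,0],8],[[-3.3,-2.7,0],[0,0,0],8],[[-3.3,-2.7,0],[0,0,0],8],[[-3.3,-2.7,0],[0,0,0],8],[[-3.3,-2.7,0],[0,0,0],8],[[-3.3,-2.7,0],[0,0,0],4],[[-3.3,-2.7,0],[0,0,0],4],[[-3.3,-2.7,0],[0,0,0],4],[[-3.3,-2.7,0],[0,0,0],4],[[-3.3,-2.7,0],[0,0,0],4],[[-3.3,-2.7,0],[0,0,0],4],[[-3.3,-2.7,0],[0,0,0],4],[[-3.3,-2.7,0],[0,0,0],4],[[-3.3,-2.7,0],[0,0,0],4],[[-3.3,-2.7,0],[0,0,0],4],[[-3.3,-2.7,0],[0,0,0],4],[[0,0,0],[0,0,0],4],[[0,0,0],[0,0,0],4]])

```text
clock: 2.5
position: [0.5607, -0.0425, 0.4045]
tool_rot: [-3.141, -0.0, 2.715]
force: [-0.0, 0.3, -0.8]
grip_width: 0.0401
finger_force: 0.0
```

Run:
```python
from h import *
f,st=look('wrist'); print(st['clock'],st['position'],st['tool_rot'],st['qpos'],st['grip_width']); print(np.round(f['T_tool_cam'],3)); save(f,'w1.png')
```

```text
wrist lever_pivot 0.74 [206. 271.] [ 0.564 -0.176  0.052]
wrist lever_handle 0.6 [151. 207.] [ 0.483 -0.19   0.052]
wrist nut_grip 0.83 [383. 212.] [0.583 0.013 0.046]
wrist nut_pointer 0.78 [362. 177.] [0.545 0.008 0.034]
wrist slab_centre 0.81 [176.  46.] [ 0.366 -0.1    0.028]
wrist slab_centre 0.79 [287. 234.] [ 0.568 -0.088  0.028]
wrist slab_centre 0.7 [538. 158.] [0.601 0.175 0.028]
2.5 [ 0.56066982 -0.04254286  0.4044565 ] [-3.14141644e+00 -3.31426182e-04  2.71503663e+00] [-0.15003839  0.42664579  0.16397184  1.77584607 -0.0833417   0.94619126
  1.19253968] 0.04011078797976491
[[-0.001 -0.952 -0.307  0.079]
 [ 1.    -0.001  0.001 -0.001]
 [-0.001 -0.307  0.952  0.031]
 [ 0.     0.     0.     1.   ]]
```

View pics/w1.png

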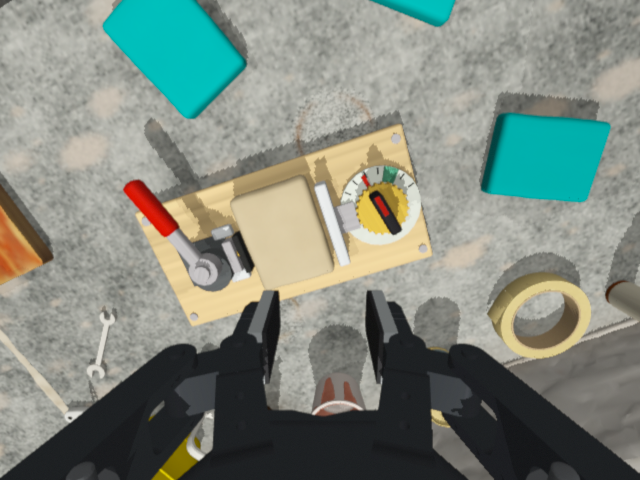

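The wrist view shows the fixture clearly: nut bar at (384,211) with its red pointer tip near (366,181), the green band at about (390,174), the cream slab at (285,232), the lever pivot at (208,270) and the red handle at (152,208). The turquoise slabs lie outside the fixture.

```bash
cat >> h.py <<'E'
def pose(f,st,cs):
    w=[px2w(f,c,.015,st)[:2] for c in cs]; L=np.array([[-.075,-.15],[-.075,.15],[.075,.15],[.075,-.15]])
    w=np.array(w); c=w.mean(0); a=w-c
    yaw=np.arctan2((L[:,0]*a[:,1]-L[:,1]*a[:,0]).sum(),(L*a).sum())
    Rm=np.array([[np.cos(yaw),-np.sin(yaw)],[np.sin(yaw),np.cos(yaw)]])
    print('centre',c.round(4),'yaw',yaw.round(3),'res',(w-c-L@Rm.T).round(4).tolist()); return c,yaw,Rm
E
python3 - <<'E'
from h import *
st=bot.observe(); f=bot.grab_frame('wrist')
c,yaw,Rm=pose(f,st,[(137,213),(402,126),(431,256),(192,325)])
for n,l in dict(nut=(0,.107),piv=(0,-.085)).items(): print(n,c+Rm@np.array(l))
nut=c+Rm@np.array([0,.107]);piv=c+Rm@np.array([0,-.085])
for p in [(366,181),(362,177)]:
    d=px2w(f,p,.034,st)[:2]-nut; a=np.arctan2(d[1],d[0])-yaw; print('ptr',np.hypot(*d),'local deg',np.degrees(a)%360,'nut',np.radians((230-np.degrees(a))%360))
# bar ends at z .06
e=[px2w(f,p,.06,st)[:2] for p in [(372,193),(397,232)]]; d=e[0]-e[1]; print('bar',np.hypot(*d),np.degrees(np.arctan2(d[1],d[0]))%360,'mid',(e[0]+e[1])/2)
d=px2w(f,(150,207),.061,st)[:2]-piv; print('lever',np.hypot(*d),np.degrees(np.arctan2(d[1],d[0])-yaw)%360)
x,y,w,h=350,160,80,90
cv2.imwrite('pics/c1.png',cv2.resize(cv2.cvtColor(f['frame'][150:260,120:440],cv2.COLOR_RGB2BGR),None,fx=2.5,fy=2.5,interpolation=2))
E
```

```text
centre [ 0.5723 -0.0896] yaw -0.118 res [[0.0027, 0.0025], [0.0015, -0.0021], [-0.0026, -0.0027], [-0.0017, 0.0023]]
nut [0.58493902 0.01667509]
piv [ 0.56227699 -0.1739828 ]
ptr 0.03559298947176324 local deg 195.42066359518387 nut 0.6035232734187798
ptr 0.04119458980055072 local deg 197.25394664926446 nut 0.5715264480040572
bar 0.0459793171028297 189.9865689406253 mid [0.58030481 0.01467787]
lever 0.07940185414847839 194.62931108651406
```

View pics/c1.png

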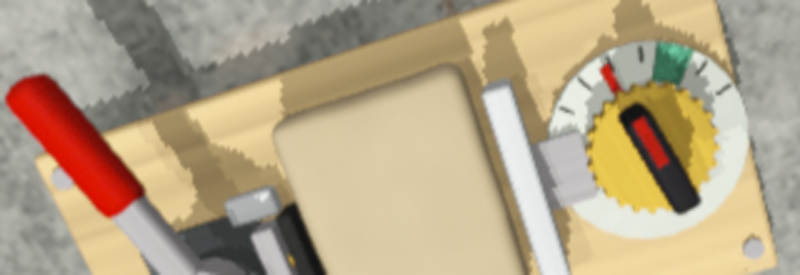

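The choice holds up: the cream slab is in the fixture and the nut reads about 0.59 rad. The green band lies clockwise of the pointer. Next I'll turn the tool to the bar's direction and descend partway.

Call:
arm_command(deltas=[[[0.1,2,0],[0,0,0],4],[[0.2,2.1,0],[0,0,0],4],[[0.2,2.1,0],[0,0,0],4],[[0,0,2],[0,0,-0.12],4],[[0,0,2],[0,0,-0.12],4],[[0,0,2],[0,0,-0.12],4],[[0,0,2],[0,0,-0.12],4],[[0,0,2],[0,0,-0.12],4],[[0,0,1],[0,0,0],4],[[0,0,0],[0,0,0],4],[[0,0,0],[0,0,0],4]])

```text
clock: 4.0
position: [0.5818, 0.0168, 0.2953]
tool_rot: [-3.141, 0.0, -2.969]
force: [-0.1, 0.1, 1.0]
grip_width: 0.04
finger_force: 0.0
```

Run:
```python
from h import *
f,st=look('wrist'); print(st['clock'],st['position'],st['tool_rot']); save(f,'w2.png')
```

```text
wrist lever_pivot 0.66 [ 24. 175.] [ 0.561 -0.175  0.052]
wrist nut_grip 0.69 [319. 252.] [0.582 0.015 0.046]
wrist nut_pointer 0.91 [320. 192.] [0.544 0.008 0.034]
wrist slab_centre 0.68 [177. 198.] [ 0.566 -0.09   0.027]
wrist slab_centre 0.68 [515. 300.] [0.602 0.173 0.027]
4.0 [0.58181902 0.01681682 0.29532898] [-3.14140405e+00  4.90183956e-04 -2.96938231e+00]
```

View pics/w2.png

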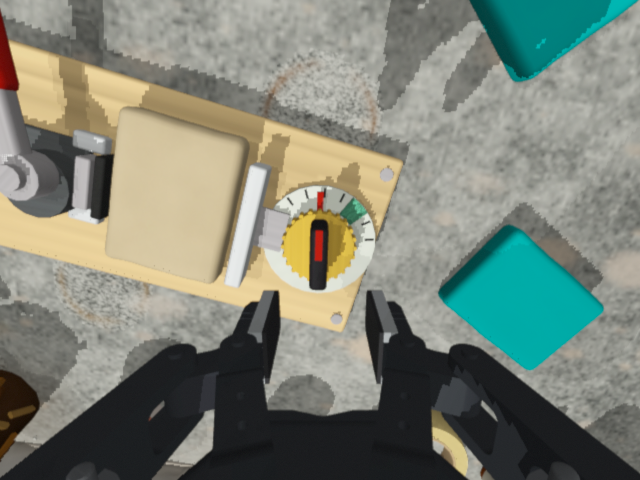

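The bar at (319,253) lies along the tool's x axis, centred between the fingers, with the pointer at (320,198). I'll descend and grip.

Call:
arm_command(deltas=[[[0,0,2],[0,0,0],4],[[0,0,2],[0,0,0],4],[[0,0,2],[0,0,0],4],[[0,0,1.4],[0,0,0],4],[[0,0,0],[0,0,0],4],[[0,0,0],[0,0,0],0.8],[[0,0,0],[0,0,0],0.8],[[0,0,0],[0,0,0],0.8],[[0,0,0],[0,0,0],0.8],[[0,0,0],[0,0,0],0.8]], newtons=60)

```text
clock: 5.35
position: [0.5822, 0.0148, 0.222]
tool_rot: [-3.139, 0.002, -2.969]
force: [2.2, -11.4, 1.7]
grip_width: 0.0104
finger_force: 59.6
```

Call:
arm_command(deltas=[[[0,-0.2,0],[0,0,0],0.8],[[0,0,0],[0,0,0.08],0.8],[[0,0,0],[0,0,0.08],0.8],[[0,0,0],[0,0,0.08],0.8],[[0,0,0],[0,0,0.08],0.8],[[0,0,0],[0,0,0.08],0.8],[[0,0,0],[0,0,0.08],0.8],[[0,0,0],[0,0,0.08],0.8],[[0,0,0],[0,0,0.08],0.8],[[0,0,0],[0,0,0.08],0.8],[[0,0,0],[0,0,0.08],0.8],[[0,0,0],[0,0,0],0.8],[[0,0,0],[0,0,0],0.8]])

```text
clock: 6.65
position: [0.5826, 0.0153, 0.2219]
tool_rot: [3.14, 0.001, 2.518]
force: [1.2, 1.7, 7.7]
grip_width: 0.0104
finger_force: 60.3
```

Run:
```python
from h import *
f,st=look('wrist',names=['nut_pointer','nut_grip']); save(f,'w3.png');print(st['tool_rot'])
cv2.imwrite('pics/c3.png',cv2.resize(cv2.cvtColor(f['frame'][80:400,160:480],cv2.COLOR_RGB2BGR),None,fx=1.8,fy=1.8,interpolation=2))
```

```text
wrist nut_pointer 0.79 [321. 217.] [0.55  0.038 0.034]
wrist nut_grip 0.87 [324. 306.] [0.584 0.015 0.046]
wrist nut_grip 0.45 [164. 350.] [ 0.557 -0.065  0.046]
[3.13953037e+00 1.48587107e-03 2.51789711e+00]
```

View pics/c3.png

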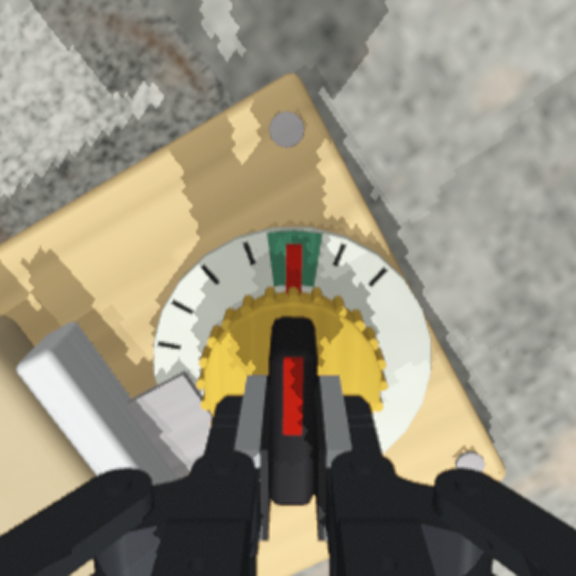

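The pointer at (294,265) stands in the middle of the green band. I'll release, rise, and go over to the open side of the lever with the fingers closing.

Call:
arm_command(deltas=[[[0,0,0],[0,0,0],3.5],[[0,0,0],[0,0,0],3.5],[[0,0,0],[0,0,0],3.5],[[0,0,-2],[0,0,0],3.5],[[0,0,-3],[0,0,0],3.5],[[0,0,-3],[0,0,0],3.5],[[-0.1,-3.8,0],[0,0,0],0],[[-0.1,-3.8,0],[0,0,0],0],[[-0.1,-3.8,0],[0,0,0],0],[[-0.1,-3.8,0],[0,0,0],0],[[-0.1,-3.5,0],[0,0,0],0]], newtons=40)

```text
clock: 7.9
position: [0.4754, -0.1411, 0.3008]
tool_rot: [-3.141, 0.0, 2.517]
force: [0.8, 0.4, -0.2]
grip_width: -0.0003
finger_force: 0.0
```

Call:
arm_command(deltas=[[[0,0,0],[0,0,0.14],0],[[0,0,0],[0,0,0.14],0],[[0,0,0],[0,0,0.14],0],[[0,0,0],[0,0,0.14],0],[[0,0,0],[0,0,0.14],0],[[0,0,0],[0,0,0.14],0],[[0,0,0],[0,0,0.14],0],[[0,0,0],[0,0,0.14],0],[[0,0,0],[0,0,0.14],0],[[0,0,0],[0,0,0.14],0],[[0,0,0],[0,0,0.14],0],[[0,0,0],[0,0,0.14],0],[[0,0,0],[0,0,0.14],0],[[0,0,0],[0,0,0.14],0],[[0,0,0],[0,0,0.14],0],[[0,0,0],[0,0,0.14],0],[[0,0,0],[0,0,0.14],0],[[0,0,0],[0,0,0],0],[[0,0,0],[0,0,0],0]])

```text
clock: 9.8
position: [0.4766, -0.1397, 0.3006]
tool_rot: [3.141, 0.0, 0.141]
force: [0.2, -0.6, 0.7]
grip_width: -0.0002
finger_force: 0.0
```

Run:
```python
from h import *
f,st=look('wrist'); save(f,'w4.png');print(st['clock'],st['position'],st['tool_rot'],st['qpos'])
f,_=look('top')
```

```text
wrist lever_pivot 0.82 [404. 128.] [ 0.562 -0.178  0.052]
wrist lever_handle 0.58 [273.  97.] [ 0.568 -0.097  0.052]
wrist lever_handle 0.57 [398. 248.] [ 0.485 -0.191  0.052]
wrist nut_grip 0.95 [86. 41.] [0.583 0.015 0.046]
wrist slab_centre 0.74 [272. 100.] [ 0.568 -0.093  0.028]
wrist slab_centre 0.65 [265. 350.] [ 0.373 -0.106  0.027]
wrist slab_centre 0.55 [  2. 297.] [0.393 0.107 0.027]
9.8 [ 0.47662959 -0.13967647  0.30061957] [3.14145742e+00 3.66772186e-04 1.41364596e-01] [-0.4534824   0.66860337  0.89067771  2.0555663  -0.75404634  0.78052337
 -0.52407061]
top lever_pivot 0.71 [412. 230.] [ 0.559 -0.175  0.052]
top lever_handle 0.66 [388. 229.] [ 0.561 -0.096  0.052]
top nut_grip 0.68 [354. 222.] [0.587 0.01  0.046]
top nut_pointer 0.53 [348. 234.] [0.55  0.031 0.034]
top slab_centre 0.92 [382. 234.] [ 0.552 -0.081  0.028]
top slab_centre 0.61 [391. 294.] [ 0.354 -0.102  0.028]
top slab_centre 0.6 [301. 216.] [0.614 0.184 0.028]
top fixture 0.68 [387. 227.] [ 0.578 -0.101  0.   ]
```

View pics/w4.png

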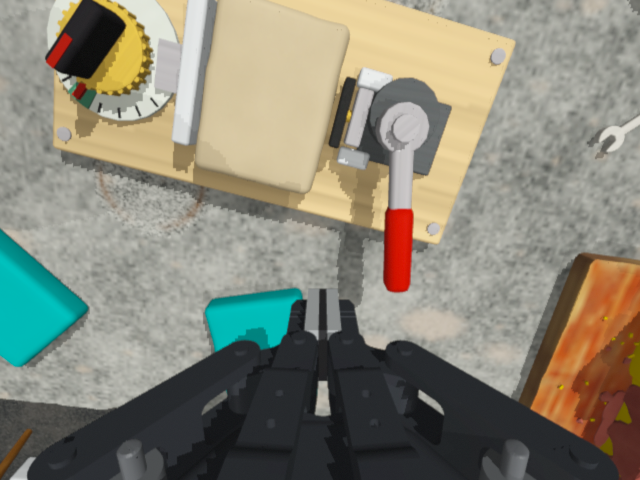

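The wrist view shows the nut still in the green at (80,90), the lever open with its handle at (398,250), and the closed fingers about 75 px to its left, the slab side, so they are ready to push. I'll descend and start the swing.

Call:
arm_command(deltas=[[[0,0,3],[0,0,0],0],[[0,0,3],[0,0,0],0],[[0,0,3],[0,0,0],0],[[0,1,0],[0,0,0],0],[[0,1,0],[0,0,0],0],[[0,0.4,0],[0,0,0],0],[[-0.2,0.8,0],[0,0,-0.1],0],[[-0.2,0.8,0],[0,0,-0.1],0],[[-0.2,0.8,0],[0,0,-0.1],0],[[-0.2,0.8,0],[0,0,-0.1],0],[[-0.2,0.8,0],[0,0,-0.1],0],[[-0.2,0.8,0],[0,0,-0.1],0]])

```text
clock: 11.7
position: [0.4871, -0.2123, 0.212]
tool_rot: [3.141, -0.001, 0.741]
force: [-0.3, 3.8, -0.0]
grip_width: -0.0003
finger_force: 1.5
```

Run:
```python
from h import *
f,st=look('wrist',names=['lever_handle','lever_pivot']); save(f,'w5.png');print(st['clock'],st['position'],st['tool_rot'],st['qpos'],st['force'])
```

```text
wrist lever_handle 0.66 [376. 316.] [ 0.504 -0.228  0.052]
wrist lever_pivot 0.66 [393. 128.] [ 0.562 -0.178  0.052]
11.7 [ 0.48706081 -0.21232725  0.21202963] [ 3.14091860e+00 -8.40866894e-04  7.40962733e-01] [-0.09325645  0.76344627  0.560665    1.99883929 -0.72759768  0.58642976
  0.1406046 ] [-0.26075287  3.77059822 -0.02231091]
```

View pics/w5.png

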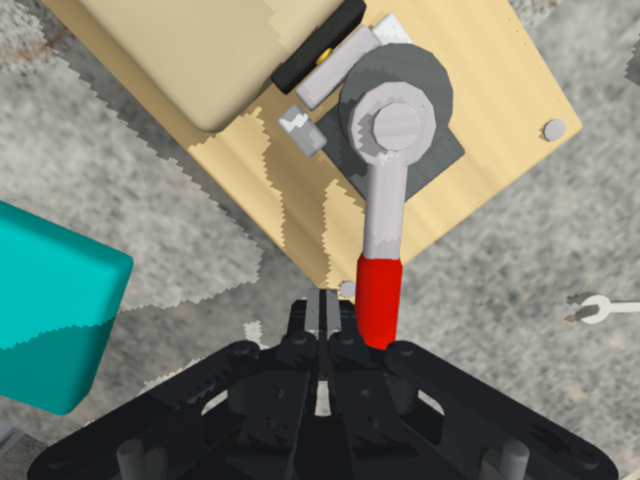

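The finger is against the handle's left side at (345,320), and the lever is turning at about 220° world. I'll continue the arc.

Call:
arm_command(deltas=[[[-0.2,0.8,0],[0,0,-0.1],0],[[-0.2,0.8,0],[0,0,-0.1],0],[[-0.2,0.8,0],[0,0,-0.1],0],[[-0.2,0.8,0],[0,0,-0.1],0],[[-0.2,0.8,0],[0,0,-0.1],0],[[-0.2,0.8,0],[0,0,-0.1],0],[[-0.2,0.8,0],[0,0,-0.1],0],[[-0.2,0.8,0],[0,0,-0.1],0],[[-0.2,0.8,0],[0,0,-0.1],0],[[-0.1,0.4,0],[0,0,-0.05],0],[[0,0,0],[0,0,0],0]])

```text
clock: 12.95
position: [0.5466, -0.258, 0.2112]
tool_rot: [-3.141, 0.001, 1.685]
force: [-0.0, -1.0, 0.1]
grip_width: 0.0002
finger_force: 0.0
```

Call:
arm_command(deltas=[[[0,0.4,0],[0,0,-0.04],0],[[0,0.4,0],[0,0,-0.04],0],[[0,0.3,0],[0,0,0],0],[[0,0,0],[0,0,0],0]])

```text
clock: 13.35
position: [0.5574, -0.2562, 0.2109]
tool_rot: [-3.141, 0.001, 1.765]
force: [-2.6, -2.1, 0.1]
grip_width: 0.0
finger_force: 1.1
```

Run:
```python
from h import *
f,st=look('wrist',names=['lever_handle','lever_pivot']); save(f,'w6.png');print(st['position'],st['tool_rot'],st['force'])
```

```text
wrist lever_handle 0.96 [376. 322.] [ 0.579 -0.252  0.052]
[ 0.55735184 -0.25617861  0.21088181] [-3.14083278e+00  7.37809949e-04  1.76459702e+00] [-2.55730141 -2.13019725  0.07364647]
```

View pics/w6.png

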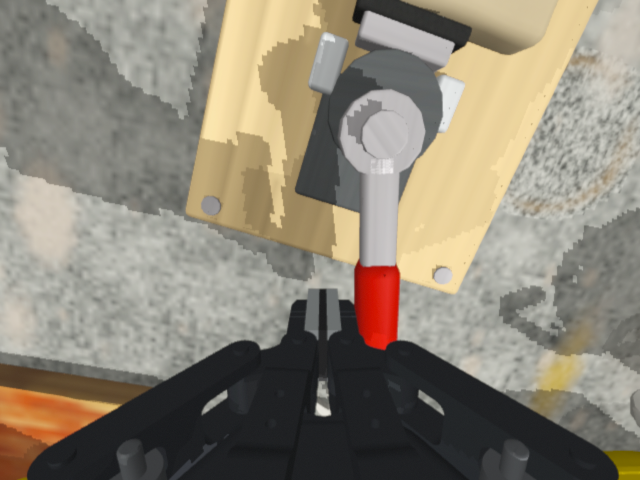

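The lever is near 283° world, about 1.74 rad, with the pad against the slab. I'll press a little more to be sure it is at the stop.

Call:
arm_command(deltas=[[[0,0.3,0],[0,0,0],0],[[0,0.3,0],[0,0,0],0],[[0,0,0],[0,0,0],0]])

```text
clock: 13.8
position: [0.5606, -0.2559, 0.2105]
tool_rot: [-3.135, -0.002, 1.764]
force: [-26.7, -5.1, 15.7]
grip_width: -0.0001
finger_force: 13.5
```

The force rose to 27 N with hardly any further motion, so the lever is at its stop. I'll back off and rise.

Call:
arm_command(deltas=[[[0,-1,0],[0,0,0],0],[[0,-1.5,0],[0,0,0],0],[[0,-1,0],[0,0,0],0],[[0,0,-4],[0,0,0],0],[[0,0,-4],[0,0,0],0],[[0,0,-4],[0,0,0],0],[[0,4,-2],[0,0,0],0],[[0,4,-2],[0,0,0],0],[[4,0,-2],[0,0,0],0],[[0,0,0],[0,0,0],0],[[0,0,0],[0,0,0],0]])

```text
clock: 14.9
position: [0.5999, -0.2058, 0.3911]
tool_rot: [3.141, -0.0, 1.768]
force: [-0.4, -0.7, 0.6]
grip_width: 0.0001
finger_force: 0.0
```

Run:
```python
from h import *
f,st=look('wrist'); save(f,'w7.png');print(st['clock'],st['position'],st['force'])
```

```text
wrist lever_pivot 0.79 [290. 183.] [ 0.564 -0.179  0.052]
wrist lever_handle 0.83 [293. 261.] [ 0.58  -0.253  0.052]
wrist slab_centre 0.87 [313.  80.] [ 0.568 -0.087  0.028]
wrist slab_centre 0.63 [89. 54.] [ 0.371 -0.106  0.028]
wrist fixture 0.37 [293. 260.] [ 0.579 -0.272  0.   ]
14.9 [ 0.5999233  -0.2057691   0.39111762] [-0.36688729 -0.70402898  0.61087508]
```

View pics/w7.png

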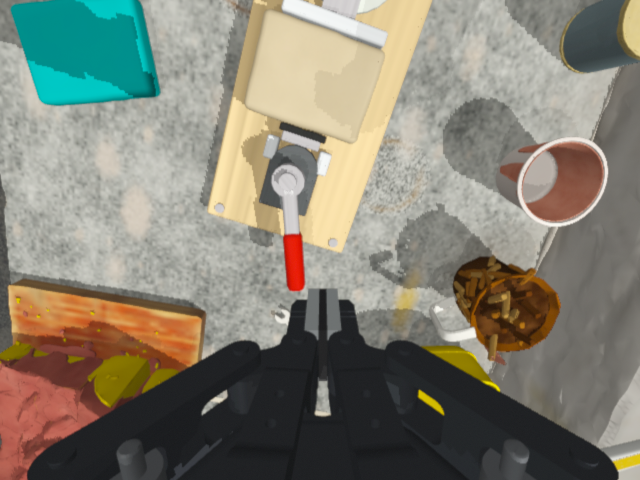

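The lever stands at its stop with its handle at (293,262). The slab at (315,75) sits tight between the pad and the back jaw, and the gripper is clear. Nothing has touched the nut since it was checked in the green band. I'm handing in.

```bash
python3 -c "
from workcell import bot
print(bot.job_done())"
```

```text
the job is handed in; nothing more can be done
None
```

The nut is in the middle of the green band (last seen just before the lever was pushed), the lever is at its stop, the slab is clamped between pad and jaw, and the job is handed in; the clamping force itself was not measured and no verdict came back.

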